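# Set up the folding plate stand on the inking bench

### The arm

A 7-joint arm with a two-finger parallel gripper is mounted at the origin on the work surface. World frame = base frame: x ahead of the robot, y to its left, z up, the work surface at z = 0. Lengths are in m, angles in rad, forces in N, time in s.
With the tool pointing down it reaches from about 0.4 to 0.925 m from the base axis. Payload 5.6 kg.
Tool frame: the origin (TCP) lies between the finger pads; the fingertips stand 17 mm ahead of it and the grasp point (between the pads) lies 2 mm behind it; z points along the fingers, y is the line along which they close (so a half turn about z gives the same grasp; the last joint's range is limited). The gripper opens to 85 mm and grips with 20 to 120 N. Pads are 22 mm wide; open, the fingers measure 114 mm over their backs; the gripper's body (76 mm by 85 mm) begins 54 mm behind the grasp point. The pads swing forward as they close: fully open they stand 13 mm farther back than shut.
Start: joints at [-1.317, 0.468, -0.012, 1.603, 0.006, 1.071, -0.056], TCP at [0.19, 0.622, 0.248] pointing down, gripper open.
Joint ranges: [-2.53, 2.53], [-0.31, 2.02], [-1.57, 1.55], [0.28, 2.44], [-1.29, 4.43], [0.15, 1.84], [-2.92, 2.92]. Speed limits (rad/s): [2.57, 2.57, 3.14, 3.14, 3.14, 3.14, 3.14].

### API

Orientations are given as [roll, pitch, yaw] about the fixed x, y, z axes, in that order (R = Rz(yaw) Ry(pitch) Rx(roll)).
In Python, from plant import sensors, imaging, order gives the robot as it stands.
- The arm moves only by the tool arm_command, never from a script. Its argument "rows" is one flat list of numbers, 5 for each row, row after row: the shift along the tool's x, y, z in m, then the turn about the tool's z in degrees, then the opening, from 0 (shut) to 1 (fully open). In form: [dx, dy, dz, twist, hand, dx, dy, dz, twist, hand, ...]. A call has 1 to 10 rows; each row shifts and turns the commanded pose from where the row before left it, along the tool's axes as they then stand; what a row does not reach is not made up. A row lasts 1/12 s, in which the tool goes at most 41.7 mm and 7.16 degrees, less where a joint would pass 70% of its speed; a pose out of reach is approached as far as the arm can. A call is refused whole if a number of a shift passes 0.0417 or a number of a turn 7.16, either way. A call with a gripper value outside its range is refused whole. The fingers move at their own pace and stop on an object; "squeeze" is the grip in N (left out, the last holds). Time passes only in rows, so rows that do not move let the fingers close. It gives the time, the measured TCP pose, the force, the opening and the grip force at its end, in the units of the state.
- sensors.get_obs(): the state, without advancing time (a new reading comes with each control period).
- imaging.capture(name): name is "scene" or "top" or "wrist"; returns a dict with "color" (420x560x3 uint8, red, green, blue), "mtx" (3x3 intrinsics, pixels), "R" (3x3) and "t" (3): a world point X has camera coordinates R X + t; the wrist camera has in their place "hand_eye" (4x4, takes a point from camera to tool coordinates, whose origin is the TCP and whose axes are the flange's). Camera axes: x right, y down, z forward; pixel columns grow to the right and rows downward; lengths in m; the calibration is good to about 2 mm. A picture is of the moment at which its call begins: read the wrist's pose just before it. There is no depth.
- order.job_done(): hands the job in; it is judged then, once.
The state is a dict: "time": time; "q": joint angles; "qvel": joint speeds; "tau": joint torques, N m; "tcp_pos": TCP position; "tcp_rot": TCP orientation; "contact_force": force on the tool from outside, world axes, zero at the start; "ft_torque": the same for the moment, N m; "finger_gap": finger opening in m; "finger_force": force on a finger pad.
Only numpy, scipy, OpenCV 4.12 (cv2) and the standard library are available. Lean on these libraries where they do the work, as an engineer would, in place of code of your own. Each camera call takes 0.05 s, during which the arm holds its last target. There are 200 camera calls.

### The job

With the plate stand's board still lying down, first swing the metal prop leg on its back out and press it firmly home against its stop. Then raise the board by its free edge, over past upright, and ease it back until it leans on the leg with the foot bar resting on the baseboard. Do not force anything or let the board drop or slam, leave the ink can, roller and ink knife where they are, and finish clear of the stand.

Things in the scene. Friction and masses are not known exactly. Their poses are not given: they have to be found in the camera images.
- stand: Folding plate stand of plywood, fixed to the bench. Origin: on the bench below the middle of the board's hinge. x runs level from the hinge to the lying board's free edge, y along the hinge. Baseboard 12 mm thick, x -180 to 105, y -100 to 100 mm; hinge posts 24 x 14 mm, 78 mm high, at y +-90 mm; bumpers under the lying board at x 85, y +-72 mm. Beyond x = 105 mm the space under the board is free.
- board_hinge (a point): Middle of the board's hinge axis, 60 mm above the bench, axis along the stand's y. The axis lies in the board's mid-plane. Board: plywood, 164 mm wide, 10 mm thick, about 0.4 kg, solid from 45 to 170 mm from the axis; nearer the axis only two side arms 32 mm wide with an open gap 100 mm wide between them. A ledge 12 mm thick, 20 mm deep stands off its face (underside at the start), 45 to 57 mm from the axis.
- board (a joint): Angle of the board about its hinge: 0 = lying level, face down, underside 55 mm above the bench (start); it grows as the free edge rises: 1.57 = upright, about 2.18 = leaning back on the fully open leg. Light hinge friction (0.08 N m): let go, it falls by its weight, except close to upright; past about 1.8 it sinks slowly back by itself.
- board_edge (a point): Middle of the board's free edge, half-way in thickness, 170 mm from the board's hinge axis.
- leg (a joint): Angle of the prop leg on the board's back (upper side at the start): 0 = folded flat against the board, grows as its foot swings up and away from the board; a hard stop ends it at about 0.96. It starts slightly ajar. Stiff friction hinge (0.18 N m, some 1 to 2 N at the foot): it stays where it is left.
- leg_pivot (a point): Middle of the leg's pivot axis (along the stand's y), 150 mm from the board's hinge axis and 13 mm above the board's mid-plane.
- leg_foot (a point): Middle of the leg's foot bar: round aluminium bar, 14 mm thick, 94 mm long along the stand's y, across the free end of the flat leg (36 mm wide, 9 mm thick), 166.5 mm from the leg's pivot. Folded, it lies over the gap between the board's arms, just beyond the hinge (stand x about -17 mm). In use it stands on the baseboard.
- ink_can: Bystander: closed steel ink can, 84 mm in diameter, 100 mm high; origin under its centre.
- brayer: Bystander: inking roller lying on the bench, about 170 mm long, 42 mm high; origin under the roller's centre, handle along its -x.
- ink_knife: Bystander: flat ink knife, 200 mm long, lying on the bench along its x axis; origin under its middle.

How it is judged:
On the way:
1. with the board still lying, the leg is pressed home against its stop by the gripper (leg above 0.92 rad while the robot pushes on the stand with more than 3 N) (value of joint leg above 0.92 rad and value of joint board below 0.12 rad and contact force between the fingers and stand above 3 N).
At the end, for the whole second after the job is handed in: The leg is still fully out at its stop (above 0.92 rad) and the board leans back at rest on it, at 2.15 to 2.235 rad, the foot bar on the baseboard (value of joint leg above 0.92 rad and value of joint board between 2.15 and 2.235 rad and velocity of joint board between -0.05 and 0.05 rad/s); the robot touches nothing.
It fails at once if the robot pushes on the stand with more than 40 N (contact force between any of the fingers, the arm and stand above 40 N).
It fails at once if the board drops or slams (turns faster than 2.5 rad/s) (velocity of joint board above 2.5 rad/s or velocity of joint board below -2.5 rad/s).
It fails at once if the ink can, roller or ink knife is moved by more than 20 mm (distance of any of ink_can, brayer, ink_knife from where it was at the start of the episode above 0.02 m).
It also fails if it takes over 69 s, if anything falls off the work surface, if the arm or the gripper's body presses on something with over 40 N, if the wrist force passes 120 N, or if a joint passes its speed limit or range.

## Working session

There is one attempt and no reset: what is moved stays moved. The work goes in short steps, Python scripts to look and compute and a tool call to move; the robot and the scene stay as the last step left them, time stands still between calls to the robot, and variables do not carry over. Pictures are saved under pics/ and viewed, at most 13 in all, crops included, and the job is handed in when it is done.

Besides the shell and the picture viewer there is one more tool, called as name(argument=value, ...) on one line, values as JSON. arm_command: Moves the arm, as the interface text tells. Its arguments: {"type":"object","properties":{"rows":{"type":"array","items":{"type":"number"}},"squeeze":{"type":"number"}},"required":["rows"]}

```bash
mkdir -p pics; ls
python3 - <<'E'
from plant import sensors, imaging, order
import cv2,numpy as np
print(sensors.get_obs())
for n in ("scene","top"):
    c=imaging.capture(n); cv2.imwrite(f"pics/{n}0.png",c["color"][:,:,::-1]); np.savez(f"pics/{n}0.npz",**c)
    print(n,c["mtx"],c["R"],c["t"])
E
```

```text
pics
{'time': 0.0, 'q': array([-1.31700858,  0.46839582, -0.01163495,  1.60367795,  0.00597984,
        1.07141292, -0.0562962 ]), 'qvel': array([ 2.69444183e-04, -9.53997616e-05,  2.94426582e-04, -8.04655941e-04,
       -9.74805129e-04,  5.52547300e-04, -8.33846291e-04]), 'tau': array([ 8.76305548e-04, -5.32398820e+01,  2.20644783e-02, -2.51301706e+01,
        1.15426246e-02,  7.78839545e-03, -7.42900653e-06]), 'tcp_pos': array([0.18996968, 0.6210325 , 0.24730374]), 'tcp_rot': array([-3.13973592e+00,  9.62838228e-05,  2.84476413e+00]), 'contact_force': array([ 0.31956324, -0.13227802,  0.20922185]), 'ft_torque': array([-0.00584217,  0.00047573, -0.00254456]), 'finger_force': 0.0, 'finger_gap': 0.08525794115602806}
scene [[510.2980766    0.         268.30783072]
 [  0.         510.2980766  215.7908906 ]
 [  0.           0.           1.        ]] [[-0.76502247  0.64386369 -0.0134225 ]
 [ 0.34594257  0.39328176 -0.8518528 ]
 [-0.54319826 -0.65632995 -0.52360925]] [ 0.44782298 -0.12063153  1.24621358]
top [[424.00254264   0.         274.40701707]
 [  0.         424.00254264 212.29608933]
 [  0.           0.           1.        ]] [[-0.01519949 -0.99982638 -0.0107788 ]
 [-0.99927405  0.01556596 -0.03477167]
 [ 0.03493341  0.01024246 -0.99933715]] [-0.01328288  0.58308853  0.79307005]
```

View pics/scene0.png

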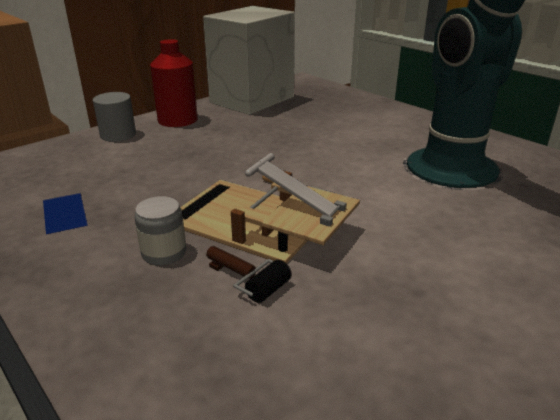

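View pics/top0.png

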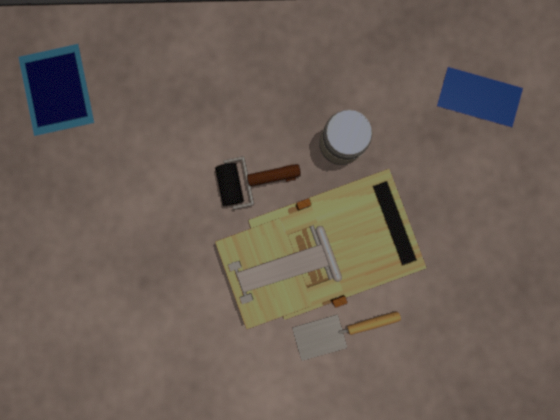

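The overview shows the stand with its posts at about (303,204) and (339,301) in the top view. The board's free edge runs (217,242) to (248,326), and the foot bar is near (328,254). The can and roller lie on the far side of the stand, the knife on the near side. I'll fit the stand frame next.

```bash
cat > geo.py <<'E'
import numpy as np, cv2
def ray(c,uv):
    C=-c["R"].T@c["t"]; d=c["R"].T@np.linalg.solve(c["mtx"],[*uv,1.]); return C,d/np.linalg.norm(d)
def onplane(c,uv,z):
    C,d=ray(c,uv); return C+d*(z-C[2])/d[2]
def tri(c1,u1,c2,u2):
    A=np.zeros((3,3));b=np.zeros(3)
    for c,u in((c1,u1),(c2,u2)):
        C,d=ray(c,u);P=np.eye(3)-np.outer(d,d);A+=P;b+=P@C
    return np.linalg.solve(A,b)
def proj(c,X): 
    p=c["mtx"]@(c["R"]@X+c["t"]); return p[:2]/p[2]
E
python3 - <<'E'
from geo import *
t=dict(np.load("pics/top0.npz"));s=dict(np.load("pics/scene0.npz"))
pts=[((0,-90),.078,(303,204)),((0,90),.078,(339,301)),((170,-82),.065,(217,241)),((170,82),.065,(248,327)),((-180,-100),.012,(390,171)),((-180,100),.012,(425,266))]
A=np.array([p[0] for p in pts])/1e3; B=np.array([onplane(t,p[2],p[1])[:2] for p in pts])
a,b=A-A.mean(0),B-B.mean(0)
th=np.arctan2((a[:,0]*b[:,1]-a[:,1]*b[:,0]).sum(),(a*b).sum())
R=np.array([[np.cos(th),-np.sin(th)],[np.sin(th),np.cos(th)]]);o=B.mean(0)-R@A.mean(0)
print("yaw",th,np.degrees(th),"o",o); print((B-(A@R.T+o))*1e3)
np.savez("stand.npz",R=R,o=o,th=th)
hsv=cv2.cvtColor(t["color"],cv2.COLOR_RGB2HSV); 
for n,p,h in(("foot",tri(t,(328,254),s,(261,164)),0),):
    print(n,p,R.T@(p[:2]-o),p[2])
crop=lambda c,x,y,w,h,k:cv2.resize(c["color"][y:y+h,x:x+w,::-1],None,fx=k,fy=k,interpolation=cv2.INTER_CUBIC)
v=np.hstack([crop(t,205,160,130,180,3),crop(s,230,140,135,180,3)[:, :400]])
cv2.imwrite("pics/crop0.png",v)
for ang in(0,.1,.2,.3,.4):
    q=R@[.150-.1665*np.cos(ang),0]+o; X=np.array([*q,.073+.1665*np.sin(ang)]);print(ang,proj(t,X),proj(s,X))
E
```

```text
yaw 1.9011842524433376 108.92983374173771 o [ 0.51026355 -0.10413509]
[[-1.33707677  2.1984574 ]
 [ 1.06520637  1.70242128]
 [-0.83653124 -4.119105  ]
 [ 3.32102431 -3.6444219 ]
 [-5.79773865 -0.01384653]
 [ 3.58511599  3.87649474]]
foot [ 0.51037937 -0.10815432  0.13142932] [-0.00383943  0.00119432] 0.13142932291896137
0 [330.6882056  248.80088348] [255.77830262 189.66209154]
0.1 [331.42012228 249.46852822] [255.9149797  182.29062847]
0.2 [331.23611286 250.50033199] [256.78037458 175.05214187]
0.3 [330.07277368 251.91055926] [258.38897456 168.01069131]
0.4 [327.87401714 253.70919521] [260.75055975 161.23311074]
```

View pics/crop0.png

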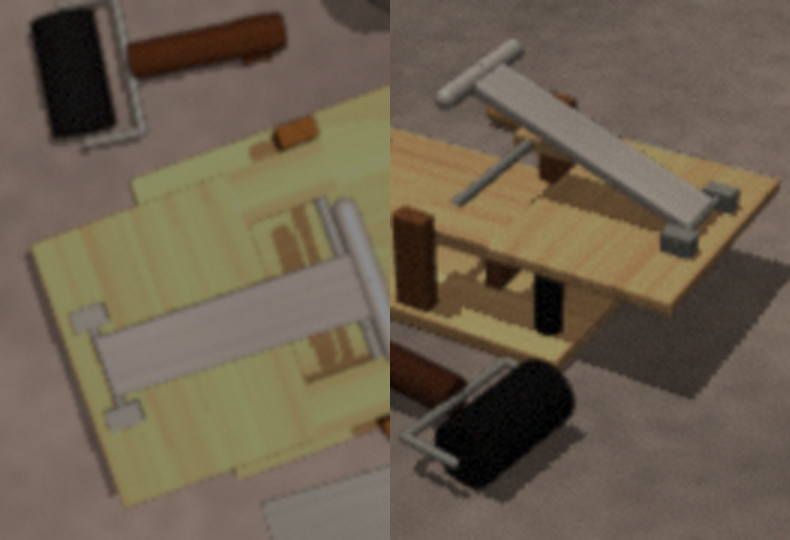

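The foot bar is at stand x ≈ -4 mm, z ≈ 131 mm, so the leg is open about 0.36 rad. A hinge axle crosses the gap. I'll turn the tool so that tool y = stand x and tool x = stand y, and close the fingers on the way.

arm_command(rows=[0, 0, 0, -7.16, 0, 0, 0, 0, -7.16, 0, 0, 0, 0, -7.16, 0, 0, 0, 0, -7.16, 0, 0, 0, 0, -7.16, 0, -0.0225, -0.04, 0, -0.1, 0, -0.0225, -0.04, 0, 0, 0, -0.0225, -0.04, 0, 0, 0, 0, -0.04, 0, 0, 0, 0, -0.04, 0, 0, 0])

```text
time: 0.93
tcp_pos: [0.3108, 0.4604, 0.2475]
tcp_rot: [-3.141, -0.001, -2.814]
contact_force: [1.1, -0.0, 0.9]
finger_gap: -0.0
finger_force: 0.0
```

```bash
cat > st.py <<'E'
from plant import sensors
import numpy as np
def show():
    s=np.load("stand.npz");o=sensors.get_obs();p=s["R"].T@(o["tcp_pos"][:2]-s["o"]);F=s["R"].T@o["contact_force"][:2]
    e=((o["tcp_rot"][2]-s["th"]-np.pi/2+np.pi)%(2*np.pi))-np.pi
    print("t %.1f stand mm"%o["time"],np.round([*p*1e3,o["tcp_pos"][2]*1e3],1),"yawerr deg %.2f"%np.degrees(e),"F",np.round([*F,o["contact_force"][2]],1),"gap",round(o["finger_gap"],4),"v",np.abs(o["qvel"]).max().round(3))
if __name__=="__main__": show()
E
python3 st.py
```

```text
t 0.9 stand mm [598.8   5.5 247.5] yawerr deg -0.14 F [-0.4 -1.1  0.9] gap -0.0 v 0.732
```

arm_command(rows=[0, -0.04, 0, 0, 0, 0, -0.04, 0, 0, 0, 0, -0.04, 0, 0, 0, 0, -0.04, 0, 0, 0, 0, -0.04, 0, 0, 0, 0, -0.04, 0, 0, 0, 0, -0.04, 0, 0, 0, 0, -0.04, 0, 0, 0, 0, -0.04, 0, 0, 0, 0, -0.04, 0, 0, 0])

```text
time: 1.77
tcp_pos: [0.4387, 0.0822, 0.2483]
tcp_rot: [3.141, 0.0, -2.812]
contact_force: [0.8, -0.1, -0.3]
finger_gap: 0.0003
finger_force: 0.0
```

arm_command(rows=[0, -0.04, 0, 0, 0, 0, -0.04, 0, 0, 0, 0, -0.04, 0, 0, 0, 0, -0.04, 0, 0, 0, 0, -0.04, 0, 0, 0, 0, -0.036, 0, 0, 0, 0, 0, 0, 0, 0, 0, 0, 0, 0, 0])

```text
time: 2.43
tcp_pos: [0.5149, -0.1414, 0.2478]
tcp_rot: [-3.141, -0.001, -2.816]
contact_force: [0.5, 1.3, 0.6]
finger_gap: -0.0001
finger_force: 0.0
```

```bash
python3 st.py
```

```text
t 2.4 stand mm [-36.7   7.7 247.8] yawerr deg -0.30 F [ 1.1 -0.9  0.6] gap -0.0001 v 0.049
```

arm_command(rows=[-0.008, -0.009, 0, 0, 0, 0, 0, 0.03, 0, 0, 0, 0, 0.03, 0, 0, 0, 0, 0.03, 0, 0, 0, 0, 0.02, 0, 0, 0, 0, 0.013, 0, 0, 0, 0, 0, 0, 0, 0, 0, 0, 0, 0])

```text
time: 3.1
tcp_pos: [0.5251, -0.1436, 0.1249]
tcp_rot: [3.14, -0.001, -2.81]
contact_force: [-0.2, -0.6, 0.5]
finger_gap: -0.0001
finger_force: 0.0
```

Run:
```python
import st;st.show()
from plant import imaging
import cv2,numpy as np
c=imaging.capture("scene");t=imaging.capture("top")
k=lambda c,x,y,w,h,f:cv2.resize(c["color"][y:y+h,x:x+w,::-1],None,fx=f,fy=f)
cv2.imwrite("pics/a1.png",np.hstack([k(c,170,90,200,180,2),k(t,210,150,200,180,2)]))
```

```text
t 3.1 stand mm [-42.1  -1.3 124.9] yawerr deg 0.06 F [-0.5  0.4  0.5] gap -0.0001 v 0.028
```

View pics/a1.png

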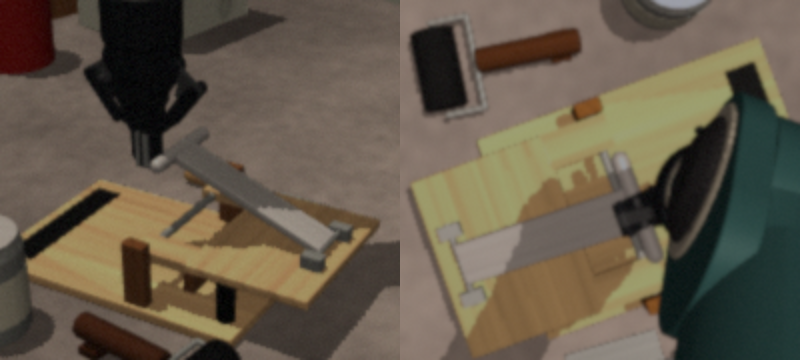

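The fingers are shut behind the bar, tips about 20 mm below its centre line. Next I make contact.

arm_command(rows=[0, 0.006, 0, 0, 0, 0, 0.004, 0, 0, 0, 0, 0.003, 0, 0, 0, 0, 0.002, 0, 0, 0, 0, 0.002, 0, 0, 0, 0, 0, 0, 0, 0])

```text
time: 3.7
tcp_pos: [0.5201, -0.1285, 0.1254]
tcp_rot: [3.141, 0.0, -2.811]
contact_force: [-0.2, 0.4, -0.5]
finger_gap: 0.0001
finger_force: 0.0
```

```bash
python3 st.py
```

```text
t 3.7 stand mm [-26.2  -1.4 125.4] yawerr deg -0.01 F [ 0.5  0.  -0.5] gap 0.0001 v 0.008
```

arm_command(rows=[0, 0.002, 0, 0, 0, 0, 0.002, 0, 0, 0, 0, 0.0025, -0.0055, 0, 0, 0, 0.0025, -0.0055, 0, 0, 0, 0.0025, -0.0055, 0, 0, 0, 0.0025, -0.0055, 0, 0, 0, 0.0034, -0.0055, 0, 0, 0, 0.0034, -0.0055, 0, 0, 0, 0, 0, 0, 0])

```text
time: 4.45
tcp_pos: [0.5143, -0.111, 0.1599]
tcp_rot: [-3.138, 0.002, -2.813]
contact_force: [1.0, -4.7, 3.4]
finger_gap: 0.0003
finger_force: 2.3
```

Run:
```python
import st;st.show()
from plant import imaging
import cv2,numpy as np
c=imaging.capture("scene");t=imaging.capture("top")
k=lambda c,x,y,w,h,f:cv2.resize(c["color"][y:y+h,x:x+w,::-1],None,fx=f,fy=f)
cv2.imwrite("pics/a2.png",np.hstack([k(c,170,90,200,180,2),k(t,210,150,200,180,2)]))
```

```text
t 4.5 stand mm [ -7.8  -1.5 159.9] yawerr deg -0.10 F [-4.8  0.5  3.4] gap 0.0003 v 0.016
```

View pics/a2.png

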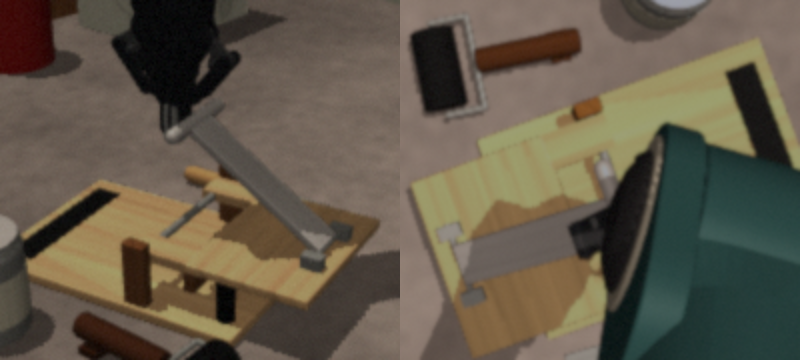

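The leg swings as intended and is now at about 0.61 rad. I continue along the arc, a little steeper.

arm_command(rows=[0, 0.0036, -0.007, 0, 0, 0, 0.004, -0.0065, 0, 0, 0, 0.004, -0.0055, 0, 0, 0, 0.004, -0.005, 0, 0, 0, 0.004, -0.0045, 0, 0, 0, 0.004, -0.0042, 0, 0, 0, 0.004, -0.0038, 0, 0, 0, 0.003, -0.0026, 0, 0, 0, 0, 0, 0, 0])

```text
time: 5.3
tcp_pos: [0.5034, -0.0795, 0.1979]
tcp_rot: [3.141, 0.0, -2.811]
contact_force: [0.2, -1.6, 0.7]
finger_gap: 0.0002
finger_force: 0.5
```

```bash
python3 st.py
```

```text
t 5.3 stand mm [ 25.5  -1.5 197.9] yawerr deg 0.02 F [-1.5  0.3  0.7] gap 0.0002 v 0.016
```

arm_command(rows=[0, 0.003, -0.002, 0, 0, 0, 0.002, -0.0015, 0, 0, 0, 0.002, -0.0015, 0, 0, 0, 0.0015, -0.001, 0, 0, 0, 0, 0, 0, 0])

```text
time: 5.72
tcp_pos: [0.5009, -0.0723, 0.2037]
tcp_rot: [-3.141, 0.001, -2.812]
contact_force: [1.8, -2.8, 2.1]
finger_gap: 0.0
finger_force: 1.7
```

arm_command(rows=[0, 0.0015, 0, 0, 0, 0, 0.0015, 0, 0, 0, 0, 0, 0, 0, 0])

```text
time: 5.97
tcp_pos: [0.5002, -0.0706, 0.2036]
tcp_rot: [-3.14, 0.001, -2.813]
contact_force: [2.3, -6.7, 3.0]
finger_gap: 0.0003
finger_force: 3.5
```

```bash
python3 st.py
```

```text
t 6.0 stand mm [ 35.   -1.4 203.6] yawerr deg -0.08 F [-7.1 -0.   3. ] gap 0.0003 v 0.005
```

arm_command(rows=[0, 0.002, 0, 0, 0, 0, 0.002, 0, 0, 0, 0, 0, 0, 0, 0])

```text
time: 6.22
tcp_pos: [0.5, -0.0701, 0.204]
tcp_rot: [-3.135, 0.003, -2.815]
contact_force: [5.4, -14.0, -0.1]
finger_gap: 0.0001
finger_force: 7.8
```

Run:
```python
import st;st.show()
from plant import imaging
import cv2,numpy as np
c=imaging.capture("scene");np.savez("pics/s3.npz",**c)
k=lambda c,x,y,w,h,f:cv2.resize(c["color"][y:y+h,x:x+w,::-1],None,fx=f,fy=f)
cv2.imwrite("pics/a3.png",k(c,170,90,200,180,3))
```

```text
t 6.2 stand mm [ 35.6  -1.4 204. ] yawerr deg -0.20 F [-15.   -0.5  -0.1] gap 0.0001 v 0.009
```

View pics/a3.png

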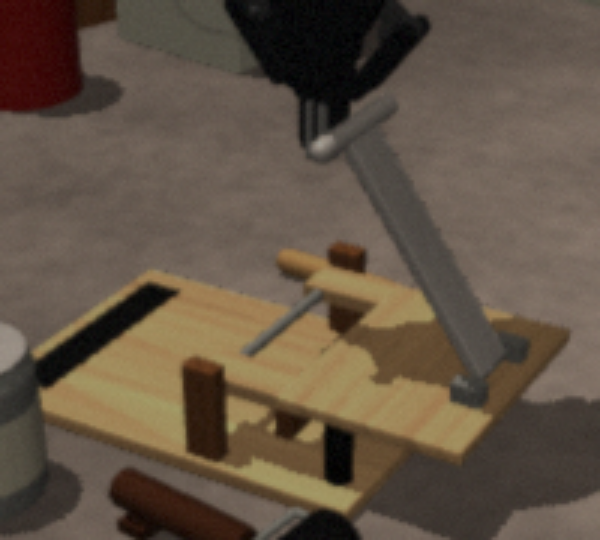

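The leg is home: 15 N gives only 0.6 mm of travel, and the board is still lying flat. I back off, rise, and go over to the free edge at stand y = -45.

arm_command(rows=[0, -0.01, 0, 0, 0, 0, -0.025, 0, 0, 0, 0, 0, -0.035, 0, 0, 0, 0, -0.04, 0, 0, -0.01, 0.01, -0.015, 0, 0, -0.01, 0.036, 0, 0, 0, -0.01, 0.04, 0, 0, 0, -0.013, 0.04, 0, 0, 0, 0, 0.04, 0, 0, 0, 0, 0.04, 0, 0, 0])

```text
time: 7.1
tcp_pos: [0.4818, 0.1125, 0.2924]
tcp_rot: [3.14, -0.003, -2.811]
contact_force: [0.4, -0.2, -0.5]
finger_gap: -0.0
finger_force: 0.0
```

```bash
python3 st.py
```

```text
t 7.1 stand mm [214.2 -43.3 292.4] yawerr deg 0.04 F [-0.3 -0.3 -0.5] gap -0.0 v 1.046
```

arm_command(rows=[0, 0, 0.03, 0, 0, 0, 0, 0.04, 0, 0, 0, 0, 0.04, 0, 0, 0, 0, 0.04, 0, 0, 0, 0, 0.04, 0, 0, 0, 0, 0.03, 0, 0, 0, 0, 0.015, 0, 0, 0, 0, 0, 0, 0])

```text
time: 7.77
tcp_pos: [0.4795, 0.1096, 0.0542]
tcp_rot: [3.14, -0.01, -2.811]
contact_force: [-0.1, 0.6, 0.1]
finger_gap: -0.0004
finger_force: 0.0
```

Run:
```python
import st;st.show()
from plant import imaging
import cv2,numpy as np
c=imaging.capture("scene");t=imaging.capture("top")
k=lambda c,x,y,w,h,f:cv2.resize(c["color"][y:y+h,x:x+w,::-1],None,fx=f,fy=f)
cv2.imwrite("pics/a4.png",np.hstack([k(c,200,120,200,180,2),k(t,150,150,200,180,2)]))
```

```text
t 7.8 stand mm [212.2 -40.2  54.2] yawerr deg -0.00 F [ 0.7 -0.1  0.1] gap -0.0004 v 0.074
```

View pics/a4.png

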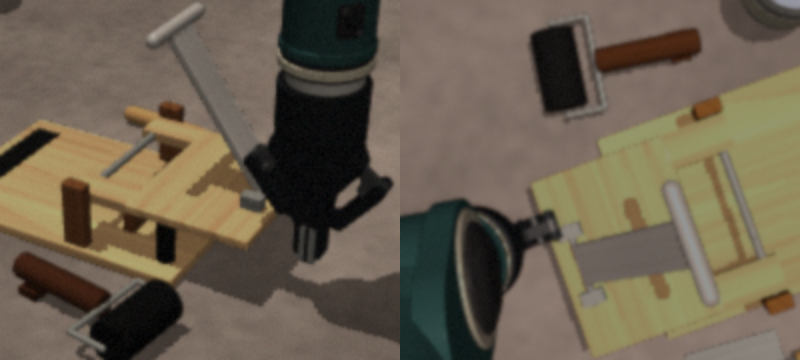

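The fingers are down clear of the free edge. I shift outward to y ≈ -60 to clear the pivot bracket, then approach the edge.

arm_command(rows=[-0.02, 0, 0, 0, 0, 0, -0.01, 0, 0, 0, 0, -0.01, 0, 0, 0, 0, -0.004, 0, 0, 0, 0, -0.003, 0, 0, 0, 0, -0.002, 0, 0, 0, 0, 0, 0, 0, 0])

```text
time: 8.45
tcp_pos: [0.5114, 0.0915, 0.0596]
tcp_rot: [3.138, 0.001, -2.81]
contact_force: [-1.9, 8.0, 6.3]
finger_gap: -0.0003
finger_force: 4.2
```

```bash
python3 st.py
```

```text
t 8.4 stand mm [184.7 -64.5  59.6] yawerr deg 0.04 F [ 8.2 -0.8  6.3] gap -0.0003 v 0.006
```

arm_command(rows=[0, -0.001, -0.002, 0, 0, 0, -0.001, -0.003, 0, 0, 0, 0, -0.004, 0, 0, 0, 0, -0.004, 0, 0, 0, 0, -0.004, 0, 0, 0, 0, -0.004, 0, 0, 0, 0, -0.004, 0, 0, 0, 0, 0, 0, 0])

```text
time: 9.12
tcp_pos: [0.5118, 0.09, 0.0844]
tcp_rot: [3.138, 0.001, -2.81]
contact_force: [-0.7, 9.4, -0.7]
finger_gap: 0.0002
finger_force: 4.2
```

Run:
```python
import st;st.show()
from plant import imaging
import cv2,numpy as np
c=imaging.capture("scene");t=imaging.capture("top")
k=lambda c,x,y,w,h,f:cv2.resize(c["color"][y:y+h,x:x+w,::-1],None,fx=f,fy=f)
cv2.imwrite("pics/a5.png",np.hstack([k(c,200,120,200,180,2),k(t,150,150,200,180,2)]))
```

```text
t 9.1 stand mm [183.2 -64.5  84.4] yawerr deg 0.08 F [ 9.1 -2.4 -0.7] gap 0.0002 v 0.014
```

View pics/a5.png

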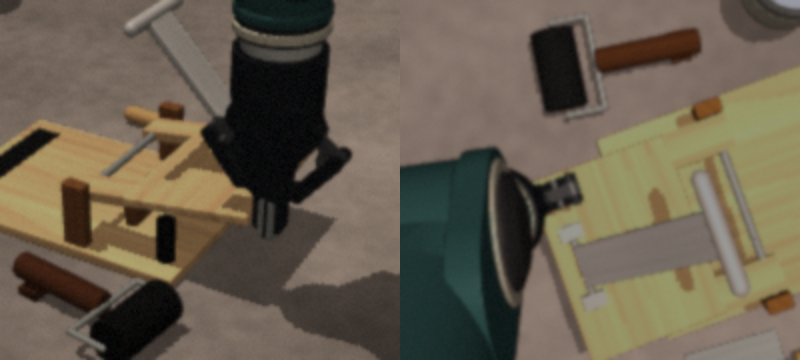

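The board follows: the edge is up about 25 mm, θ ≈ 0.13, with roughly 9 N of press. I continue along the arc.

arm_command(rows=[0, -0.0007, -0.006, 0, 0, 0, -0.0009, -0.006, 0, 0, 0, -0.0011, -0.006, 0, 0, 0, -0.0014, -0.006, 0, 0, 0, -0.0016, -0.006, 0, 0, 0, -0.0018, -0.006, 0, 0, 0, -0.0021, -0.006, 0, 0, 0, -0.0024, -0.006, 0, 0, 0, -0.0027, -0.006, 0, 0, 0, -0.003, -0.006, 0, 0])

```text
time: 10.05
tcp_pos: [0.5177, 0.0723, 0.1442]
tcp_rot: [3.138, 0.001, -2.81]
contact_force: [-1.0, 6.1, -0.7]
finger_gap: 0.0002
finger_force: 2.9
```

```bash
python3 st.py
```

```text
t 10.1 stand mm [164.5 -64.2 144.2] yawerr deg 0.05 F [ 6.1 -1.1 -0.7] gap 0.0002 v 0.161
```

arm_command(rows=[0, -0.0032, -0.0058, 0, 0, 0, -0.0034, -0.0055, 0, 0, 0, -0.0036, -0.0054, 0, 0, 0, -0.0038, -0.0052, 0, 0, 0, -0.004, -0.0051, 0, 0, 0, -0.0042, -0.0049, 0, 0, 0, -0.0044, -0.0048, 0, 0, 0, -0.0046, -0.0046, 0, 0, 0, -0.0047, -0.0044, 0, 0, 0, -0.0049, -0.0043, 0, 0])

```text
time: 10.88
tcp_pos: [0.5311, 0.0335, 0.1946]
tcp_rot: [3.138, 0.001, -2.81]
contact_force: [-0.8, 5.2, 3.3]
finger_gap: -0.0003
finger_force: 2.8
```

```bash
python3 st.py
```

```text
t 10.9 stand mm [123.4 -64.4 194.6] yawerr deg 0.04 F [ 5.2 -1.   3.3] gap -0.0003 v 0.121
```

arm_command(rows=[0, -0.0046, -0.0038, 0, 0, 0, -0.0048, -0.0036, 0, 0, 0, -0.0049, -0.0034, 0, 0, 0, -0.005, -0.0032, 0, 0, 0, -0.0051, -0.0031, 0, 0, 0, -0.0052, -0.0029, 0, 0, 0, -0.0053, -0.0027, 0, 0, 0, -0.0054, -0.0025, 0, 0, 0, -0.0055, -0.0023, 0, 0, 0, -0.0055, -0.002, 0, 0])

```text
time: 11.72
tcp_pos: [0.5484, -0.0182, 0.2229]
tcp_rot: [-3.141, -0.0, -2.812]
contact_force: [-0.0, 2.0, 0.7]
finger_gap: 0.0001
finger_force: 0.8
```

```bash
python3 st.py
```

```text
t 11.7 stand mm [ 68.9 -64.  222.9] yawerr deg -0.07 F [ 1.9 -0.6  0.7] gap 0.0001 v 0.122
```

arm_command(rows=[0, -0.004, -0.0015, 0, 0, 0, -0.004, -0.0015, 0, 0, 0, -0.004, -0.001, 0, 0, 0, -0.004, -0.001, 0, 0, 0, -0.003, -0.001, 0, 0, 0, -0.003, -0.001, 0, 0, 0, 0, 0, 0, 0])

```text
time: 12.3
tcp_pos: [0.5556, -0.0389, 0.23]
tcp_rot: [-3.141, -0.0, -2.813]
contact_force: [0.6, 0.7, 0.6]
finger_gap: -0.0003
finger_force: 0.0
```

```bash
python3 st.py
```

```text
t 12.3 stand mm [ 47. -64. 230.] yawerr deg -0.09 F [ 0.4 -0.8  0.6] gap -0.0003 v 0.009
```

arm_command(rows=[0, 0.004, 0, 0, 0, 0, 0.004, 0, 0, 0, 0, 0, 0, 0, 0])

```text
time: 12.55
tcp_pos: [0.5525, -0.029, 0.2298]
tcp_rot: [3.141, -0.0, -2.81]
contact_force: [0.2, 0.1, 0.6]
finger_gap: -0.0002
finger_force: 0.0
```

Run:
```python
import st;st.show()
from geo import *
from plant import imaging
c=imaging.capture("scene");t=imaging.capture("top")
np.savez("pics/s6.npz",**c);np.savez("pics/t6.npz",**t)
s=np.load("stand.npz")
for th in(1.2,1.3,1.4,1.5,1.6):
    u=np.array([np.cos(th),np.sin(th)]);n=np.array([-u[1],u[0]])
    E=u*.17; f=u*(.150-.1665*np.cos(.96))+n*(.013+.1665*np.sin(.96))
    X=lambda p,y:np.array([*(s["R"]@[p[0],y]+s["o"]),p[1]+.06])
    print(th,"edge+82 scene",proj(c,X(E,.082)).round(),"foot-47",proj(c,X(f,-.047)).round(),"top edge+82",proj(t,X(E,.082)).round(),"foot",proj(t,X(f,0)).round())
k=lambda c,x,y,w,h,f:cv2.resize(c["color"][y:y+h,x:x+w,::-1],None,fx=f,fy=f)
cv2.imwrite("pics/a6.png",np.hstack([k(c,170,70,200,200,2),k(t,210,150,200,200,2)]))
```

```text
t 12.6 stand mm [ 57.4 -64.4 229.8] yawerr deg 0.06 F [ 0.  -0.2  0.6] gap -0.0002 v 0.012
1.2 edge+82 scene [312. 113.] foot-47 [195. 145.] top edge+82 [311. 329.] foot [402. 229.]
1.3 edge+82 scene [305. 109.] foot-47 [192. 150.] top edge+82 [322. 326.] foot [405. 227.]
1.4 edge+82 scene [297. 105.] foot-47 [189. 155.] top edge+82 [334. 322.] foot [408. 225.]
1.5 edge+82 scene [289. 103.] foot-47 [187. 161.] top edge+82 [346. 319.] foot [409. 223.]
1.6 edge+82 scene [281. 101.] foot-47 [185. 167.] top edge+82 [357. 314.] foot [410. 222.]
```

View pics/a6.png

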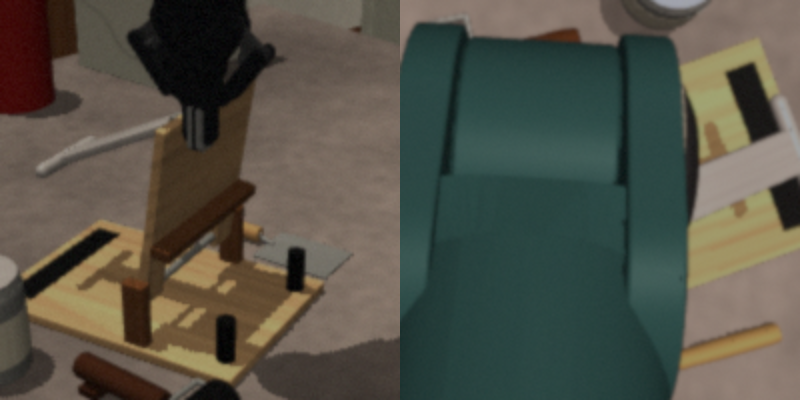

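The board stands by itself at θ ≈ 1.40, checked by the foot end at about (191,154) and the near top corner at (295,112). I retreat upward, part-open the fingers, and straddle the top edge.

arm_command(rows=[0, 0.005, 0, 0, 0, 0, 0, -0.03, 0, 0, 0, 0, -0.03, 0, 0, 0, 0, -0.01, 0, 0.6, 0, -0.01, 0, 0, 0.6, 0, -0.015, 0, 0, 0.6, 0, -0.01, 0, 0, 0.6, 0, 0, 0, 0, 0.6, 0, 0, 0, 0, 0.6])

```text
time: 13.4
tcp_pos: [0.5621, -0.0595, 0.2987]
tcp_rot: [3.141, -0.002, -2.814]
contact_force: [-0.6, 0.1, 0.1]
finger_gap: 0.0512
finger_force: 0.0
```

```bash
python3 st.py
```

```text
t 13.4 stand mm [ 25.5 -63.5 298.7] yawerr deg -0.14 F [0.3 0.6 0.1] gap 0.0512 v 0.022
```

arm_command(rows=[0, 0.001, 0.025, 0, 0.6, 0, 0, 0.02, 0, 0.6, 0, 0, 0.012, 0, 0.6, 0, 0, 0.008, 0, 0.6, 0, 0, 0.006, 0, 0.6, 0, 0, 0.005, 0, 0.6, 0, 0, 0, 0, 0.6])

```text
time: 13.98
tcp_pos: [0.5621, -0.0577, 0.2234]
tcp_rot: [3.141, -0.001, -2.812]
contact_force: [0.6, -0.4, 0.2]
finger_gap: 0.0509
finger_force: 0.0
```

Run:
```python
import st;st.show()
from geo import *
from plant import imaging
c=imaging.capture("scene");w=imaging.capture("wrist")
k=lambda c,x,y,w,h,f:cv2.resize(c["color"][y:y+h,x:x+w,::-1],None,fx=f,fy=f)
cv2.imwrite("pics/a7.png",np.hstack([k(c,170,70,200,200,2),cv2.resize(w["color"][:,80:500,::-1],(400,400))]))
```

```text
t 14.0 stand mm [ 27.1 -64.1 223.4] yawerr deg -0.03 F [-0.6 -0.4  0.2] gap 0.0509 v 0.016
```

View pics/a7.png

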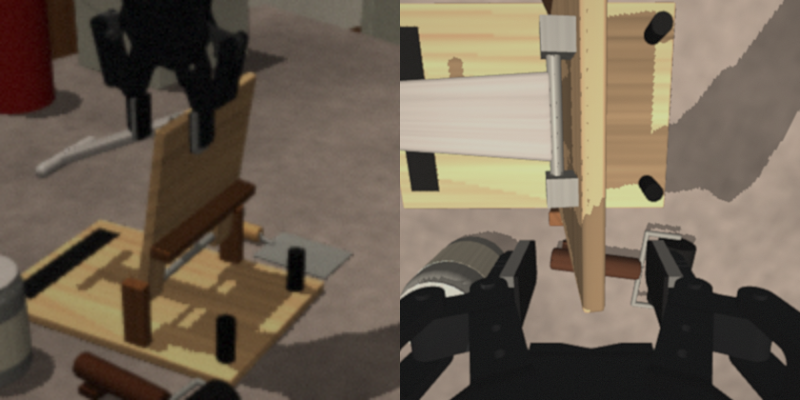

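The board is between the open fingers with room on both sides, at wrist-view x ≈ 593 between pads at 530 and 655. I narrow the gap to about 20 mm and move past upright.

arm_command(rows=[0, 0, -0.001, 0, 0.4, 0, 0, -0.001, 0, 0.3, 0, 0, -0.001, 0, 0.25, 0, 0, 0, 0, 0.25, 0, 0, 0, 0, 0.25])

```text
time: 14.5
tcp_pos: [0.5624, -0.0578, 0.2273]
tcp_rot: [-3.141, 0.001, -2.812]
contact_force: [-0.1, 0.7, 0.2]
finger_gap: 0.0211
finger_force: 0.0
```

arm_command(rows=[0, -0.003, -0.0005, 0, 0.25, 0, -0.003, -0.0005, 0, 0.25, 0, -0.003, -0.0005, 0, 0.25, 0, -0.003, -0.0005, 0, 0.25, 0, -0.003, -0.0005, 0, 0.25, 0, -0.003, -0.0005, 0, 0.25, 0, -0.003, -0.0005, 0, 0.25, 0, -0.003, -0.0005, 0, 0.25, 0, -0.003, 0, 0, 0.25, 0, -0.003, 0, 0, 0.25])

```text
time: 15.33
tcp_pos: [0.5721, -0.0866, 0.231]
tcp_rot: [-3.142, 0.0, -2.812]
contact_force: [-0.7, 0.4, 0.6]
finger_gap: 0.0213
finger_force: 0.1
```

```bash
python3 st.py
```

```text
t 15.3 stand mm [ -3.4 -64.2 231. ] yawerr deg -0.04 F [0.6 0.5 0.6] gap 0.0213 v 0.064
```

arm_command(rows=[0, -0.003, 0, 0, 0.25, 0, -0.003, 0, 0, 0.25, 0, -0.003, 0, 0, 0.25, 0, -0.003, 0.0005, 0, 0.25, 0, -0.003, 0.0005, 0, 0.25, 0, -0.003, 0.0005, 0, 0.25, 0, -0.003, 0.001, 0, 0.25, 0, -0.003, 0.001, 0, 0.25, 0, -0.003, 0.001, 0, 0.25, 0, -0.003, 0.001, 0, 0.25])

```text
time: 16.17
tcp_pos: [0.5817, -0.1149, 0.2252]
tcp_rot: [-3.141, -0.0, -2.812]
contact_force: [-0.1, 0.7, -1.5]
finger_gap: 0.0214
finger_force: 0.1
```

Run:
```python
import st;st.show()
from geo import *
from plant import imaging
c=imaging.capture("scene");w=imaging.capture("wrist")
k=lambda c,x,y,w,h,f:cv2.resize(c["color"][y:y+h,x:x+w,::-1],None,fx=f,fy=f)
cv2.imwrite("pics/a8.png",np.hstack([k(c,170,70,200,200,2),cv2.resize(w["color"][:,80:500,::-1],(400,400))]))
```

```text
t 16.2 stand mm [-33.4 -64.1 225.2] yawerr deg -0.04 F [ 0.7 -0.2 -1.5] gap 0.0214 v 0.067
```

View pics/a8.png

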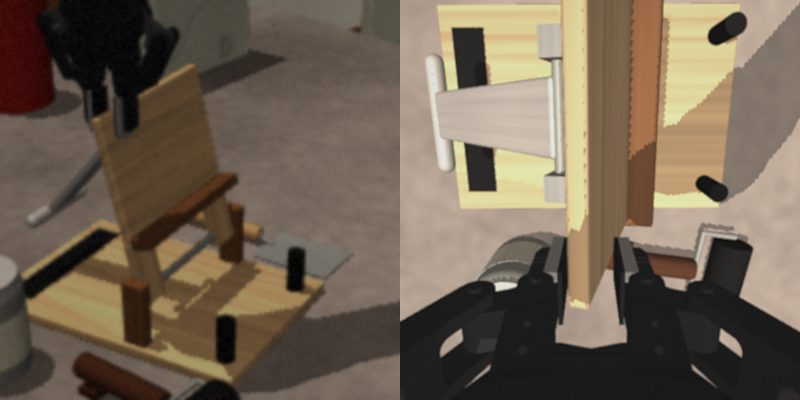

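The board is still caged at θ ≈ 1.77, with the foot still above the baseboard. I ease it back further.

arm_command(rows=[0, -0.0033, 0.0006, 0, 0.26, 0, -0.0033, 0.0007, 0, 0.26, 0, -0.0033, 0.0008, 0, 0.26, 0, -0.0033, 0.0009, 0, 0.26, 0, -0.0033, 0.001, 0, 0.27, 0, -0.0033, 0.0011, 0, 0.27, 0, -0.0033, 0.0012, 0, 0.27, 0, -0.0033, 0.0013, 0, 0.28, 0, -0.0033, 0.0014, 0, 0.28, 0, -0.0033, 0.0015, 0, 0.28])

```text
time: 17.1
tcp_pos: [0.5925, -0.1462, 0.2147]
tcp_rot: [-3.142, 0.0, -2.812]
contact_force: [-0.7, -0.6, -0.2]
finger_gap: 0.0243
finger_force: 0.4
```

```bash
python3 st.py
```

```text
t 17.1 stand mm [-66.4 -64.1 214.7] yawerr deg -0.04 F [-0.4  0.9 -0.2] gap 0.0243 v 0.069
```

arm_command(rows=[0, -0.003, 0.0015, 0, 0.28, 0, -0.003, 0.0016, 0, 0.28, 0, -0.003, 0.0017, 0, 0.28, 0, -0.003, 0.0018, 0, 0.29, 0, -0.003, 0.0018, 0, 0.29, 0, -0.003, 0.0019, 0, 0.3, 0, -0.002, 0.0014, 0, 0.3, 0, -0.002, 0.0014, 0, 0.3, 0, -0.002, 0.0014, 0, 0.3, 0, 0, 0, 0, 0.3])

```text
time: 17.93
tcp_pos: [0.6, -0.1686, 0.2001]
tcp_rot: [3.141, -0.0, -2.812]
contact_force: [0.4, -0.1, -0.0]
finger_gap: 0.0258
finger_force: 0.0
```

```bash
python3 st.py
```

```text
t 17.9 stand mm [-90.1 -64.  200.1] yawerr deg -0.05 F [-0.3 -0.3 -0. ] gap 0.0258 v 0.006
```

arm_command(rows=[0, -0.001, 0, 0, 0.32, 0, -0.001, 0, 0, 0.34, 0, -0.001, 0, 0, 0.36, 0, 0, 0, 0, 0.4, 0, 0, 0, 0, 0.45, 0, 0, 0, 0, 0.55, 0, 0, 0, 0, 0.65, 0, 0, 0, 0, 0.65])

```text
time: 18.6
tcp_pos: [0.6011, -0.1712, 0.2004]
tcp_rot: [3.142, 0.0, -2.812]
contact_force: [0.7, 0.8, -0.3]
finger_gap: 0.0553
finger_force: 0.0
```

arm_command(rows=[0, 0, -0.005, 0, 0.65, 0, 0, -0.01, 0, 0.65, 0, 0, -0.02, 0, 0.65, 0, 0, -0.03, 0, 0.65, 0, 0, -0.03, 0, 0.65, 0, 0, -0.02, 0, 0.65, 0.02, 0.02, 0, 0, 0.65, 0.03, 0.03, 0, 0, 0.65, 0.03, 0.03, 0, 0, 0.65, 0, 0, 0, 0, 0.65])

```text
time: 19.43
tcp_pos: [0.4939, -0.1192, 0.315]
tcp_rot: [3.136, -0.004, -2.81]
contact_force: [-0.1, -0.1, -0.7]
finger_gap: 0.0553
finger_force: 0.0
```

Run:
```python
import st;st.show()
from geo import *
from plant import imaging
c=imaging.capture("scene");t=imaging.capture("top")
s=np.load("stand.npz")
for th in(2.1,2.15,2.18,2.21,2.25):
    u=np.array([np.cos(th),np.sin(th)]);n=np.array([-u[1],u[0]])
    E=u*.17; f=u*(.150-.1665*np.cos(.96))+n*(.013+.1665*np.sin(.96))
    X=lambda p,y:np.array([*(s["R"]@[p[0],y]+s["o"]),p[1]+.06])
    print(th,"scene edge",proj(c,X(E,.082)).round(),proj(c,X(E,-.082)).round(),"foot-47",proj(c,X(f,-.047)).round(), "footz",f[1]+.06)
k=lambda c,x,y,w,h,f:cv2.resize(c["color"][y:y+h,x:x+w,::-1],None,fx=f,fy=f)
cv2.imwrite("pics/a9.png",np.hstack([k(c,170,70,200,200,2),k(t,280,110,200,200,2)]))
```

```text
t 19.4 stand mm [ -8.9  20.3 315. ] yawerr deg 0.07 F [-0.1  0.2 -0.7] gap 0.0553 v 0.162
2.1 scene edge [247. 106.] [196. 134.] foot-47 [187. 201.] footz 0.03163092853423831
2.15 scene edge [244. 108.] [193. 135.] foot-47 [188. 204.] footz 0.023845735921544875
2.18 scene edge [242. 109.] [192. 136.] foot-47 [189. 206.] footz 0.01921675989499965
2.21 scene edge [240. 110.] [190. 137.] foot-47 [189. 208.] footz 0.014624486031762904
2.25 scene edge [238. 111.] [188. 139.] foot-47 [190. 211.] footz 0.008565684247481456
```

View pics/a9.png

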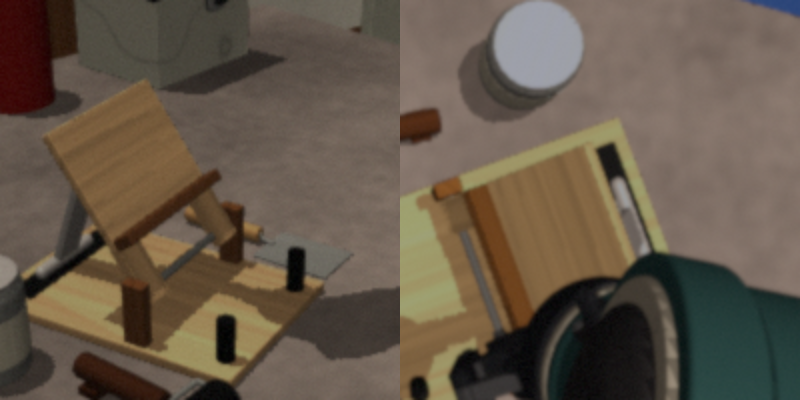

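The board leans back at about 2.18 rad: its top corners are at (244,110) and (193,138), as predicted. The foot bar is on the baseboard strip and the gripper is well clear. I let the arm settle and hand in.

arm_command(rows=[0, 0.02, -0.03, 0, 0.65, 0, 0.02, -0.02, 0, 0.65, 0, 0, 0, 0, 0.65, 0, 0, 0, 0, 0.65, 0, 0, 0, 0, 0.65])

```text
time: 19.95
tcp_pos: [0.4885, -0.0853, 0.3653]
tcp_rot: [-3.141, 0.0, -2.813]
contact_force: [0.1, -0.3, 0.0]
finger_gap: 0.0557
finger_force: 0.0
```

Run:
```python
import st;st.show()
from plant import order
print(order.job_done())
```

```text
t 19.9 stand mm [ 24.9  14.5 365.3] yawerr deg -0.09 F [-0.3  0.1  0. ] gap 0.0557 v 0.018
the job is handed in; nothing more can be done
None
```

The job is handed in at about 20 s: the leg was pressed home with about 15 N, the board leans on it at about 2.18 rad by the camera with the foot bar on the baseboard, and the robot is clear (no verdict was returned).

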